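# Feed bar stock through the guide tube to the stop and clamp it

### The job

Take the longer of the two square bars lying on the bench and feed it endwise, from the flared mouth, right through the jig's guide tube until its far end butts against the stop. Then swing the clamp lever all the way over so that it lies down on the bar. Leave the shorter bar where it lies.

Things in the scene. Friction and masses are not known exactly. Their poses are not given: they have to be found in the camera images.
- long_bar_mid (a point): Centre of the longer bar: plain aluminium square bar 14 x 14 x 240 mm, 0.13 kg, loose, lying flat on the bench. x axis along the bar, z up. Its two ends are alike, 120 mm either way from this point.
- short_bar_mid (a point): Centre of the shorter bar, an offcut of the same stock, 14 x 14 x 150 mm, x axis along it, loose on the bench; to be left alone. Which of the two lies nearer the robot varies.
- jig: Sawing jig, fixed to the bench at a place and yaw that vary: grey base plate 165 x 130 x 10 mm with a level square steel guide tube, a stop block and a clamp. Origin: on the bench below the tube's outlet. x = feed direction, z up. Feed axis: y = 0, z = 55 mm. Along it: flared mouth x = -95, tube -80 to 0, open gap crossed by the clamp lever, stop face x = 45 mm. No tube part is higher than 77 mm.
- tube_mouth (a point): Centre of the tube's flared mouth, 55 mm above the bench, axes as the jig's: jig x = -95 mm. The opening, 33 mm square, narrows over 15 mm to the tube's 17.5 mm square bore, 80 mm long (outside 23.5 mm, a 38 mm square collar behind the flare).
- stop_face (a point): Point where the feed axis meets the stop's face, 55 mm above the bench, axes as the jig's: jig x = 45 mm. Block 18 mm thick, 40 mm wide, top at 78 mm. A long bar against it has its centre at jig x = -75 mm, inside the tube, so that it lies level in the tube when let go, with 100 mm left out of the mouth.
- clamp_lever (a joint): Angle of the clamp lever (rad): 0 = upright, open (starts at 0 to 0.3); 1.57 = level, lying on a bar in the gap. The pivot is parallel to the feed axis at jig x = 22, y = -40, z = 67 mm; the lever swings over toward jig +y. Stiff hinge (0.1 N m): it stays where it is left. Pressing its tip takes 1 to 2 N. With no bar it goes a little lower (1.66) and then blocks the way.
- lever_tip (a point): Free end of the clamp lever, 94 mm from its pivot. The lever is a flat steel arm 14 mm wide, 10 mm thick with a round black grip 18 mm in diameter on its last 22 mm. Open it points up to about 161 mm above the bench, closed it ends at jig y = +54 mm, 67 mm above the bench.
- long_bar: The longer bar again, with its origin at the middle of its underside; the point long_bar_mid is 7 mm above it. x axis along the bar.

How it is judged:
By the outcome, as a careful person would: the job done as asked, in the order asked, and still so for the second after the job is handed in, with the robot touching nothing.
It also fails if it takes over 58 s, if anything falls off the work surface, if the arm or the gripper's body presses on something with over 40 N, if the wrist force passes 120 N, or if a joint passes its speed limit or range.

### The arm

A 6-joint arm with a two-finger parallel gripper is mounted at the origin on a cart in front of the work surface, level with it; the furniture and walls round the work are solid. World frame = base frame: x ahead of the robot, y to its left, z up, the work surface at z = 0. Lengths are in m, angles in rad, forces in N, time in s.
With the tool pointing down it reaches from about 0.35 to 0.85 m from the base axis. Payload 8.1 kg.
Tool frame: the origin (TCP) lies midway between the tips of the shut fingers; the grasp point (between the pads) lies 19 mm behind it; z points along the fingers, y is the line along which they close (so a half turn about z gives the same grasp; the last joint's range is limited). The gripper opens to 93 mm and grips with 3 to 60 N. Pads are 15 mm wide; open, the fingers measure 128 mm over their backs; the gripper's body (75 mm by 188 mm) begins 65 mm behind the grasp point.
Start: joints at [1.246, 0.13, 1.488, -0, 1.523, -0.085], TCP at [0.142, 0.583, 0.219] pointing down, gripper open.
Joint ranges: [-2.96, 2.96], [-0.89, 2.26], [0.02, 2.5], [-1.34, 4.48], [0, 2.73], [-2.66, 2.66]. Speed limits (rad/s): [2.39, 2.39, 2.79, 3.14, 3.14, 3.14].

### API

Orientations are given as a rotation vector (axis times angle).
In Python, from plant import read_state, read_camera, camera_model, close_job gives the robot as it stands. The module is installed in compiled form; this text tells all that it offers.
- The arm moves only by the tool carry_out, never from a script. Its argument "moves" is a list of rows, each an object of numbers: "jaw": the finger opening in m, from 0 to 0.093; "dx", "dy", "dz": the shift along the tool's x, y, z in m; "yaw": the turn about the tool's z in rad. In form: [{"jaw": .., "dx": .., "dy": .., "dz": .., "yaw": ..}, ...]. A call has 1 to 8 rows; each row shifts and turns the commanded pose from where the row before left it, along the tool's axes as they then stand; what a row does not reach is not made up. A row lasts 1/8 s, in which the tool goes at most 62.5 mm and 10.7 degrees, less where a joint would pass 70% of its speed; a pose out of reach is approached as far as the arm can. A call is refused whole if a number of a shift passes 0.0625 or a number of a turn 0.188, either way. A call with a gripper value outside its range is refused whole. The fingers move at their own pace and stop on an object; "grip_force" is the grip in N (left out, the last holds). Time passes only in rows, so rows that do not move let the fingers close. It gives the time, the measured TCP pose, the force, the opening and the grip force at its end, in the units of the state.
- read_state(): the state, without advancing time (a new reading comes with each control period).
- read_camera(name): name is "scene" or "top" or "wrist"; returns the picture (480x640x3 uint8, red, green, blue); there is no depth.
- camera_model(name): a dict with "camera_matrix" (3x3 intrinsics, pixels), "view" (4x4, takes a point from world to camera coordinates). Camera axes: x right, y up, looking along -z (the intrinsics and any distortion apply to the point x, -y, -z); pixel columns grow to the right and rows downward; lengths in m; the calibration is good to about 2 mm. The wrist camera is an equidistant fisheye: a pixel r from the principal point sees the ray r / f radians off the axis. A picture is of the moment at which its call begins: read the wrist's pose just before it. camera_model takes no time and is no camera call; for the wrist camera it gives the pose at the moment of the call.
- close_job(): hands the job in; it is judged then, once.
The state is a dict: "t": time; "q": joint angles; "dq": joint speeds; "joint_torque": joint torques, N m; "tool_pos": TCP position; "orientation": TCP orientation; "force": force on the tool from outside, world axes, zero at the start; "wrist_torque": the same for the moment, N m; "opening": finger opening in m; "gripper_force": force on a finger pad.
Only numpy, scipy, OpenCV 4.12 (cv2) and the standard library are available. Lean on these libraries where they do the work, as an engineer would, in place of code of your own. Each camera call takes 0.05 s, during which the arm holds its last target. There are 200 camera calls.

## Working session

There is one attempt and no reset: what is moved stays moved. The work goes in short steps, Python scripts to look and compute and a tool call to move; the robot and the scene stay as the last step left them, time stands still between calls to the robot, and variables do not carry over. Pictures are saved under pics/ and viewed, at most 10 in all, crops included, and the job is handed in when it is done.

Besides the shell and the picture viewer there is one more tool, called after "Request:" by a JSON object that holds its "api" and its "payload", one argument or row to a line. carry_out: Moves the arm, as the interface text tells. Its arguments: {"type":"object","properties":{"moves":{"type":"array","items":{"type":"object","properties":{"jaw":{"type":"number"},"dx":{"type":"number"},"dy":{"type":"number"},"dz":{"type":"number"},"yaw":{"type":"number"}}}},"grip_force":{"type":"number"}},"required":["moves"]}

```bash
mkdir -p pics; python3 - <<'E'
from plant import *
import cv2,numpy as np
s=read_state();print({k:np.round(v,3).tolist() for k,v in s.items()})
for n in("top","scene"):
    cv2.imwrite(f"pics/{n}0.png",read_camera(n)[:,:,::-1]);m=camera_model(n);print({k:np.round(v,4).tolist() if not isinstance(v,str) else v for k,v in m.items()})
E
```

```text
{'t': 0.0, 'q': [1.246, 0.131, 1.489, -0.0, 1.523, -0.085], 'dq': [-0.001, -0.0, -0.001, -0.003, -0.001, 0.001], 'joint_torque': [0.0, -55.986, -49.174, 0.077, 0.036, -0.0], 'tool_pos': [0.142, 0.582, 0.218], 'orientation': [-0.376, -3.119, 0.003], 'force': [0.266, -1.059, 0.072], 'wrist_torque': [0.041, -0.033, -0.023], 'gripper_force': 0.0, 'opening': 0.093}
{'camera_matrix': [[573.9876, 0.0, 323.5712], [0.0, 573.9876, 238.4088], [0.0, 0.0, 1.0]], 'view': [[0.0193, -0.9992, 0.0342, -0.0026], [0.9976, 0.0215, 0.0656, -0.5541], [-0.0663, 0.0328, 0.9973, -1.0498], [0.0, 0.0, 0.0, 1.0]]}
{'camera_matrix': [[516.3237, 0.0, 313.8225], [0.0, 516.3237, 239.1886], [0.0, 0.0, 1.0]], 'view': [[-0.7696, -0.6385, 0.0069, 0.4619], [0.4852, -0.5777, 0.6564, -0.3371], [-0.4151, 0.5085, 0.7544, -0.8213], [0.0, 0.0, 0.0, 1.0]]}
```

View pics/top0.png

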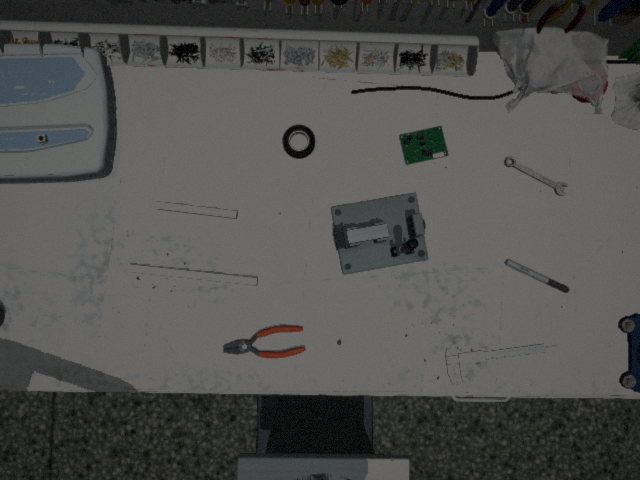

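View pics/scene0.png

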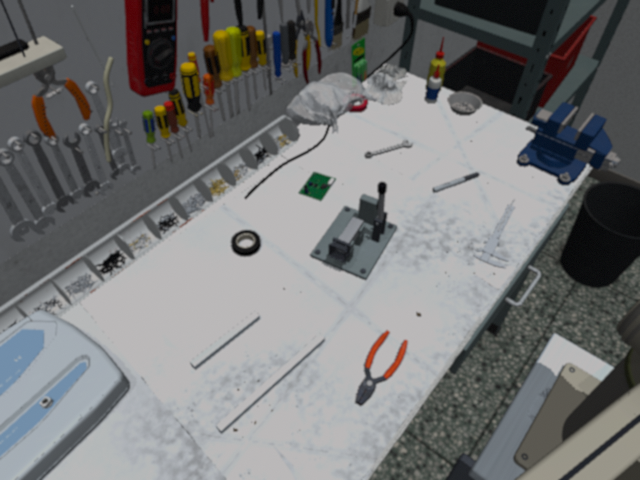

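The top view shows the long bar from about (131,265) to (257,282), the short bar from (157,205) to (237,214), and the jig near (378,233). The jig's mouth faces left (world +y) and the open lever is at about (405,247). Next I'll take enlarged crops.

```bash
cat > h.py <<'E'
import cv2,numpy as np
from plant import *
def ray(n,u,v,m=None):
    m=m or camera_model(n);K=np.array(m["camera_matrix"]);V=np.array(m["view"])
    p=np.array([(u-K[0,2])/K[0,0],(v-K[1,2])/K[1,1]])
    if n=="wrist":
        r=np.hypot(*p);s=np.sin(r)/max(r,1e-9);d=np.array([p[0]*s,-p[1]*s,-np.cos(r)])
    else: d=np.array([p[0],-p[1],-1])
    R=V[:3,:3];return -R.T@V[:3,3],R.T@d
def onz(n,u,v,z,m=None):
    o,d=ray(n,u,v,m);return o+d*(z-o[2])/d[2]
def proj(n,P,m=None):
    m=m or camera_model(n);K=np.array(m["camera_matrix"]);V=np.array(m["view"])
    c=V[:3,:3]@np.asarray(P)+V[:3,3];x=np.array([c[0],-c[1],-c[2]])
    if n=="wrist":
        h=np.hypot(x[0],x[1]);r=np.arctan2(h,x[2]);return K[:2,:2]@(x[:2]/max(h,1e-9)*r)+K[:2,2]
    return K[:2,:2]@(x[:2]/x[2])+K[:2,2]
E
python3 - <<'E'
import cv2,numpy as np
a=cv2.imread("pics/top0.png")
b=a[195:295,115:275];j=a[185:285,320:440]
b=cv2.resize(b,None,fx=5,fy=5,interpolation=cv2.INTER_CUBIC)[:300*2]
b=cv2.convertScaleAbs(b,alpha=2.0,beta=-180)
cv2.imwrite("pics/b.png",b)
cv2.imwrite("pics/j.png",cv2.convertScaleAbs(cv2.resize(j,None,fx=6,fy=6,interpolation=cv2.INTER_CUBIC),alpha=1.5))
E
```

```text
(no output)
```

View pics/b.png

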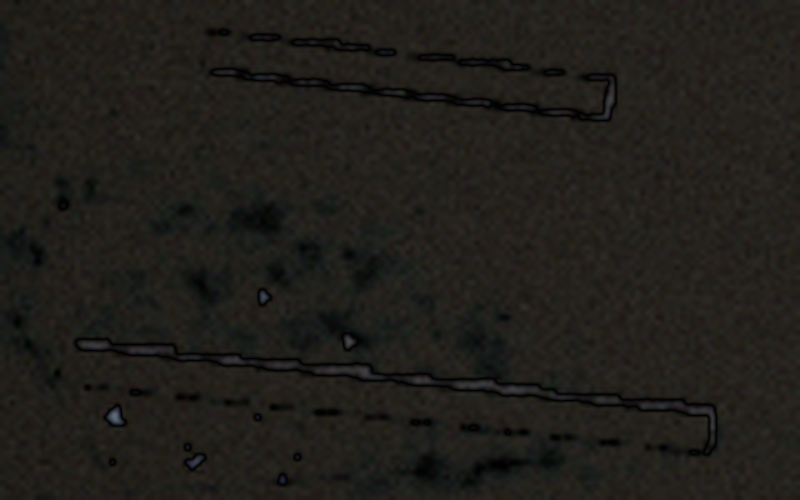

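View pics/j.png

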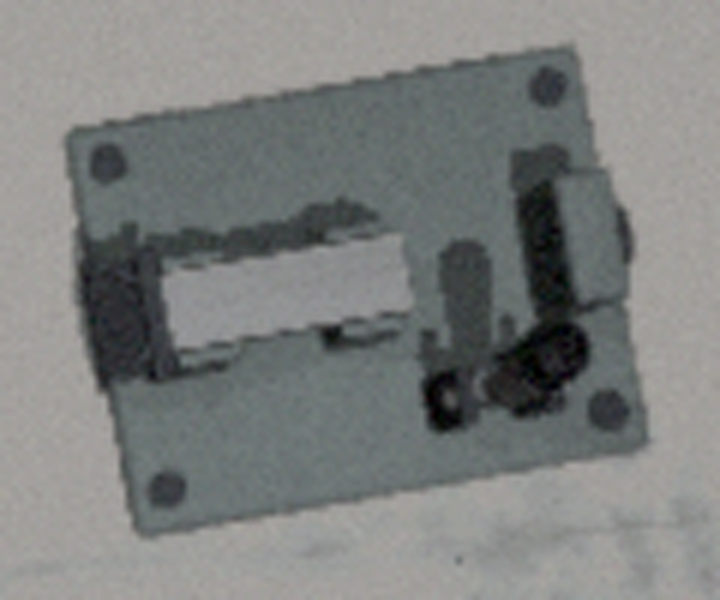

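Bar crop (5x): the long bar's corners are at about (80,342), (715,408), (710,452) and (88,386). Jig crop (6x): the plate corners are (70,132), (575,45), (648,440) and (138,532). The tube's top face has its centreline from (170,307) to (410,273), and the stop's near edge runs from (556,175) to (572,310). The lever tip is at about (558,352).

```bash
python3 - <<'E'
from h import *
B=lambda x,y,z:onz("top",x/5+114.6,y/5+194.6,z)
J=lambda x,y,z:onz("top",x/6+319.6,y/6+184.6,z)
np.set_printoptions(precision=4,suppress=True)
c=[B(*p,.014) for p in[(80,342),(715,408),(710,452),(88,386)]]
l=(c[0]+c[3])/2;r=(c[1]+c[2])/2;print("bar",l,r,(l+r)/2,np.linalg.norm(l-r),np.arctan2(*(r-l)[[1,0]]),"width",np.linalg.norm(c[1]-c[2]))
p=[J(*q,.010) for q in[(70,132),(575,45),(648,440),(138,532)]]
print("plate ctr",sum(p)/4,[np.linalg.norm(p[i]-p[i-1]) for i in range(4)])
d=(p[1]-p[0])+(p[2]-p[3]);e=(p[0]-p[3])+(p[1]-p[2]);print("yaw",np.arctan2(d[1],d[0]),np.arctan2(-e[0],e[1])-0)
t0,t1=J(170,307,.06675),J(410,273,.06675);print("tube",t0,t1,np.arctan2(*(t1-t0)[[1,0]]))
s0,s1=J(556,175,.078),J(572,310,.078);print("stop",(s0+s1)/2,np.arctan2(*(s0-s1)[[1,0]])-np.pi/2)
s=[B(*p,.014) for p in[(212,72),(605,118),(610,78),(212,33)]];print("short",s)
from scipy.spatial.transform import Rotation as R
print(R.from_rotvec(read_state()["orientation"]).as_matrix())
E
```

```text
bar [0.4933 0.3614 0.014 ] [0.4734 0.1302 0.014 ] [0.4833 0.2458 0.014 ] 0.232094277678255 -1.6563584004427527 width 0.016343895387573467
plate ctr [ 0.5684 -0.0964  0.01  ] [np.float64(0.1270598586469344), np.float64(0.16223073382374872), np.float64(0.12664120238205798), np.float64(0.16293711583713752)]
yaw -1.3748009195255915 -1.3818552768997558
tube [ 0.5565 -0.033   0.0668] [ 0.5682 -0.1043  0.0668] -1.408393193073933
stop [ 0.5773 -0.1481  0.078 ] -1.4434429599143397
short [array([0.6024, 0.3189, 0.014 ]), array([0.5885, 0.1732, 0.014 ]), array([0.6036, 0.1718, 0.014 ]), array([0.6169, 0.3195, 0.014 ])]
[[-0.9714  0.2375 -0.0005]
 [ 0.2375  0.9714 -0.0015]
 [ 0.0001 -0.0016 -1.    ]]
```

Request:
{"api": "carry_out", "payload": {
  "moves": [
    {"dx": -0.0505, "dy": -0.0249},
    {"dx": -0.0505, "dy": -0.0249},
    {"dx": -0.0505, "dy": -0.0249},
    {"dx": -0.0505, "dy": -0.0249},
    {"dx": -0.0505, "dy": -0.0249},
    {"dx": -0.0505, "dy": -0.0249},
    {"dx": -0.0505, "dy": -0.0249},
    {"dx": -0.0505, "dy": -0.0249}
  ]
}}

```text
invalid input at $.moves[0]: expected keys jaw, dx, dy, dz, yaw
```

Request:
{"api": "carry_out", "payload": {
  "moves": [
    {"yaw": 0.177},
    {"yaw": 0.177},
    {"yaw": 0.177},
    {"yaw": 0.177},
    {"yaw": 0.177},
    {"yaw": 0.177},
    {"yaw": 0.177},
    {"yaw": 0.177}
  ]
}}

```text
invalid input at $.moves[0]: expected keys jaw, dx, dy, dz, yaw
```

Request:
{"api": "carry_out", "payload": {
  "moves": [
    {"jaw": 0.05},
    {"dx": 0}
  ]
}}

```text
invalid input at $.moves[0]: expected keys jaw, dx, dy, dz, yaw
```

```bash
python3 - <<'E'
from h import *
m=camera_model("wrist");a=read_camera("wrist")[:,:,::-1]
np.save("w1.npy",{"m":m},allow_pickle=True)
cv2.imwrite("pics/w1.png",a);s=read_state();print(s["tool_pos"],s["orientation"],s["q"],s["force"],m)
E
```

```text
[0.14234516 0.58241989 0.21782044] [-3.75745062e-01 -3.11875567e+00  2.22023959e-03] [ 1.24559959e+00  1.31013414e-01  1.48901569e+00 -1.10985677e-05
  1.52300514e+00 -8.53936835e-02] [ 0.23610934 -0.37046338 -0.04306819] {'camera_matrix': array([[371.64829954,   0.        , 317.77585209],
       [  0.        , 371.64829954, 239.62640981],
       [  0.        ,   0.        ,   1.        ]]), 'view': array([[ 0.23830643,  0.97118898, -0.00141606, -0.59878401],
       [-0.93616261,  0.22932326, -0.26647778,  0.03092892],
       [-0.25847555,  0.06482903,  0.96384002, -0.39002402],
       [ 0.        ,  0.        ,  0.        ,  1.        ]])}
```

View pics/w1.png

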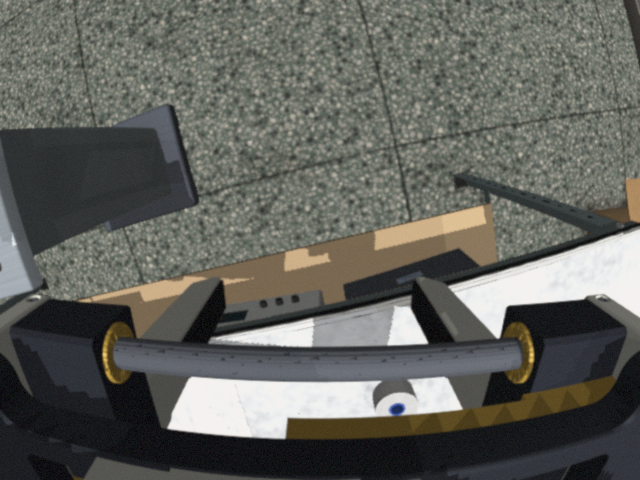

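All five keys are required, so nothing moved. The wrist picture only shows the start pose over the bench edge.

Request:
{"api": "carry_out", "payload": {
  "moves": [
    {"jaw": 0.093, "dx": -0.0505, "dy": -0.0249, "dz": 0, "yaw": 0},
    {"jaw": 0.093, "dx": -0.0505, "dy": -0.0249, "dz": 0, "yaw": 0},
    {"jaw": 0.093, "dx": -0.0505, "dy": -0.0249, "dz": 0, "yaw": 0},
    {"jaw": 0.093, "dx": -0.0505, "dy": -0.0249, "dz": 0, "yaw": 0},
    {"jaw": 0.093, "dx": -0.0505, "dy": -0.0249, "dz": 0, "yaw": 0},
    {"jaw": 0.093, "dx": -0.0505, "dy": -0.0249, "dz": 0, "yaw": 0},
    {"jaw": 0.093, "dx": -0.0505, "dy": -0.0249, "dz": 0, "yaw": 0},
    {"jaw": 0.093, "dx": -0.0505, "dy": -0.0249, "dz": 0, "yaw": 0}
  ]
}}

```text
t: 1.15
tool_pos: [0.4887, 0.2919, 0.2184]
orientation: [-0.376, -3.119, 0.0]
force: [0.3, 0.7, -0.4]
opening: 0.0931
gripper_force: 0.0
```

Request:
{"api": "carry_out", "payload": {
  "moves": [
    {"jaw": 0.05, "dx": 0, "dy": 0, "dz": 0, "yaw": 0.177},
    {"jaw": 0.05, "dx": 0, "dy": 0, "dz": 0, "yaw": 0.177},
    {"jaw": 0.05, "dx": 0, "dy": 0, "dz": 0, "yaw": 0.177},
    {"jaw": 0.05, "dx": 0, "dy": 0, "dz": 0, "yaw": 0.177},
    {"jaw": 0.05, "dx": 0, "dy": 0, "dz": 0, "yaw": 0.177},
    {"jaw": 0.05, "dx": 0, "dy": 0, "dz": 0, "yaw": 0.177},
    {"jaw": 0.05, "dx": 0, "dy": 0, "dz": 0, "yaw": 0.177},
    {"jaw": 0.05, "dx": 0, "dy": 0, "dz": 0, "yaw": 0.177}
  ]
}}

```text
t: 2.15
tool_pos: [0.4874, 0.2933, 0.2182]
orientation: [-2.32, -2.118, 0.001]
force: [-0.1, -0.2, -0.1]
opening: 0.05
gripper_force: 0.0
```

Request:
{"api": "carry_out", "payload": {
  "moves": [
    {"jaw": 0.05, "dx": 0, "dy": 0, "dz": 0.03, "yaw": 0},
    {"jaw": 0.05, "dx": 0, "dy": 0, "dz": 0, "yaw": 0},
    {"jaw": 0.05, "dx": 0, "dy": 0, "dz": 0, "yaw": 0}
  ]
}}

```text
t: 2.52
tool_pos: [0.4876, 0.2934, 0.1891]
orientation: [-2.313, -2.125, 0.0]
force: [-0.4, 0.2, 0.2]
opening: 0.0499
gripper_force: 0.0
```

```bash
python3 - <<'E'
from h import *
import pickle
m=camera_model("wrist");a=read_camera("wrist")[:,:,::-1]
pickle.dump(m,open("w1.pkl","wb"))
cv2.imwrite("pics/w1b.png",a);s=read_state();print(s["t"],s["tool_pos"],s["orientation"],s["q"],s["force"],s["opening"])
E
```

```text
2.575 [0.48798895 0.29357181 0.18969463] [2.31339355e+00 2.12508903e+00 1.54330409e-03] [4.51560519e-01 6.21273810e-02 1.61380765e+00 6.59630858e-06
 1.46463374e+00 5.36359823e-01] [ 0.67409486 -0.45788045  0.40234171] 0.05010989174368547
```

View pics/w1b.png

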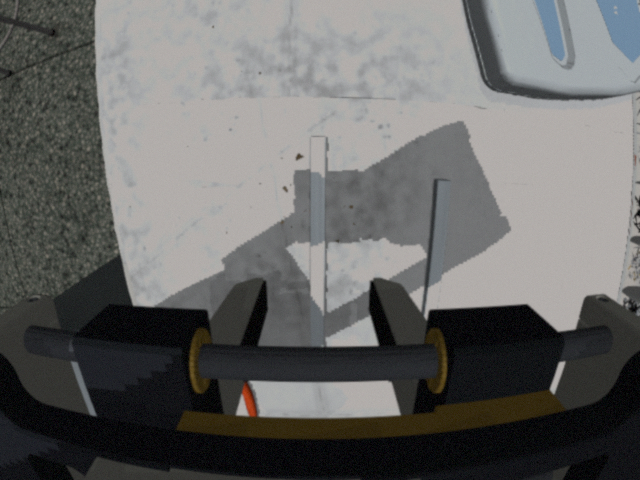

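The bar lies nearly vertical in the wrist view, from (318,137) downward and centred between the fingers. The short bar is further right, with its far end at (441,181).

```bash
python3 - <<'E'
from h import *
import pickle
m=pickle.load(open("w1.pkl","rb"));a=cv2.imread("pics/w1b.png")
g=cv2.cvtColor(a,6).astype(int)
for v in(150,220,300,335):print(v,g[v-1:v+2,300:338].mean(0).astype(int).tolist())
for u in(310.5,326.5):
  for v in(137,335):print(u,v,onz("wrist",u,v,.014,m))
from scipy.spatial.transform import Rotation as R
print(R.from_rotvec(read_state()["orientation"]).as_matrix()[:,0])
E
```

```text
150 [175, 173, 173, 174, 174, 173, 174, 173, 171, 163, 157, 169, 174, 173, 173, 173, 172, 172, 174, 175, 173, 173, 175, 172, 160, 138, 124, 130, 142, 165, 174, 170, 171, 171, 169, 169, 169, 169]
220 [110, 107, 106, 107, 109, 109, 115, 113, 110, 106, 108, 121, 122, 121, 124, 124, 126, 125, 125, 123, 122, 123, 124, 125, 113, 102, 108, 111, 111, 107, 107, 101, 100, 98, 97, 98, 98, 98]
300 [81, 84, 88, 88, 91, 90, 91, 94, 94, 95, 99, 105, 119, 134, 140, 163, 171, 175, 174, 173, 174, 172, 169, 151, 116, 98, 115, 151, 161, 164, 167, 165, 165, 166, 162, 161, 161, 159]
335 [92, 89, 90, 91, 93, 93, 95, 95, 94, 96, 94, 97, 100, 101, 100, 100, 101, 101, 100, 100, 100, 99, 99, 94, 91, 98, 102, 103, 101, 107, 119, 135, 142, 151, 157, 159, 164, 168]
310.5 137 [0.48770494 0.36936266 0.014     ]
310.5 335 [0.46955112 0.16994873 0.014     ]
326.5 137 [0.50213828 0.36812986 0.014     ]
326.5 335 [0.48627637 0.16851334 0.014     ]
[8.46981601e-02 9.96406514e-01 5.28851138e-04]
```

Request:
{"api": "carry_out", "payload": {
  "moves": [
    {"jaw": 0.05, "dx": 0, "dy": 0, "dz": 0.04, "yaw": 0},
    {"jaw": 0.05, "dx": 0, "dy": 0, "dz": 0.04, "yaw": 0},
    {"jaw": 0.05, "dx": 0, "dy": 0, "dz": 0.04, "yaw": 0},
    {"jaw": 0.05, "dx": 0, "dy": 0, "dz": 0.03, "yaw": 0},
    {"jaw": 0.05, "dx": 0, "dy": 0, "dz": 0.02, "yaw": 0},
    {"jaw": 0.05, "dx": 0, "dy": 0, "dz": 0.01, "yaw": 0},
    {"jaw": 0.05, "dx": 0, "dy": 0, "dz": 0.006, "yaw": 0},
    {"jaw": 0.05, "dx": 0, "dy": 0, "dz": 0, "yaw": 0}
  ]
}}

```text
t: 3.58
tool_pos: [0.4881, 0.2936, 0.0032]
orientation: [2.314, 2.125, 0.001]
force: [0.5, -0.3, -0.6]
opening: 0.0502
gripper_force: 0.0
```

Request:
{"api": "carry_out", "payload": {
  "grip_force": 50,
  "moves": [
    {"jaw": 0.02, "dx": 0, "dy": 0, "dz": 0, "yaw": 0},
    {"jaw": 0.005, "dx": 0, "dy": 0, "dz": 0, "yaw": 0},
    {"jaw": 0.005, "dx": 0, "dy": 0, "dz": 0, "yaw": 0},
    {"jaw": 0.005, "dx": 0, "dy": 0, "dz": 0, "yaw": 0},
    {"jaw": 0.005, "dx": 0, "dy": 0, "dz": 0, "yaw": 0},
    {"jaw": 0.005, "dx": 0, "dy": 0, "dz": 0, "yaw": 0}
  ]
}}

```text
t: 4.32
tool_pos: [0.4877, 0.2934, 0.0028]
orientation: [2.314, 2.125, 0.0]
force: [-0.2, -0.8, 2.6]
opening: 0.0135
gripper_force: 50.0
```

Gripped. Next I'll refine the jig axis from the first top picture, while lifting.

Request:
{"api": "carry_out", "payload": {
  "moves": [
    {"jaw": 0.005, "dx": 0, "dy": 0, "dz": -0.01, "yaw": 0},
    {"jaw": 0.005, "dx": 0, "dy": 0, "dz": -0.03, "yaw": 0},
    {"jaw": 0.005, "dx": 0, "dy": 0, "dz": -0.03, "yaw": 0},
    {"jaw": 0.005, "dx": 0, "dy": 0, "dz": -0.03, "yaw": 0},
    {"jaw": 0.005, "dx": 0, "dy": 0, "dz": 0, "yaw": 0}
  ]
}}

```text
t: 4.95
tool_pos: [0.4897, 0.2944, 0.1061]
orientation: [2.312, 2.124, 0.009]
force: [0.8, -0.0, -0.6]
opening: 0.0137
gripper_force: 50.0
```

```bash
python3 - <<'E'
from h import *
np.set_printoptions(precision=4,suppress=True)
a=cv2.imread("pics/top0.png");sub=a[185:285,320:440];big=cv2.resize(sub,None,fx=6,fy=6,interpolation=cv2.INTER_CUBIC)
g=cv2.cvtColor(big,6)
def rect(mask,z):
    c=max(cv2.findContours(mask,0,1)[0],key=cv2.contourArea)[:,0]
    W=np.array([onz("top",(x+.5)/6+319.5,(y+.5)/6+184.5,z)[:2] for x,y in c],np.float32)*1000
    r=cv2.minAreaRect(W);b=cv2.boxPoints(r);e=[b[1]-b[0],b[2]-b[1]];L=max(e,key=np.linalg.norm)
    print(r,"long-axis",np.arctan2(L[1],L[0]));return W
t,_=cv2.threshold(g,0,255,cv2.THRESH_OTSU);print("otsu",t)
m=((g<t)*255).astype(np.uint8);m=cv2.morphologyEx(m,3,np.ones((45,45)));m=cv2.morphologyEx(m,2,np.ones((25,25)))
rect(m,.010)
n=np.zeros_like(m);n[225:370,155:425]=(g[225:370,155:425]>t)*255;n=cv2.morphologyEx(n,2,np.ones((9,9)));rect(n,.06675)
# plate edges: straight fits
for (p,q) in [((70,132),(575,45)),((138,532),(648,440)),((70,132),(138,532)),((575,45),(648,440))]:
    pts=[];p=np.array(p,float);q=np.array(q,float);d=(q-p)/np.linalg.norm(q-p);nn=np.array([-d[1],d[0]])
    for s in np.linspace(.1,.9,41):
        prof=np.array([g[int(y),int(x)] for x,y in ((p+s*(q-p))+k*nn for k in range(-14,15)) if 0<=y<600 and 0<=x<720],float)
        if len(prof)<29: continue
        gr=np.abs(np.diff(cv2.GaussianBlur(prof[:,None],(1,7),0)[:,0]));k=gr.argmax()-13.5
        x,y=p+s*(q-p)+k*nn;pts.append(onz("top",(x+.5)/6+319.5,(y+.5)/6+184.5,.01)[:2])
    vx,vy,x0,y0=cv2.fitLine(np.array(pts,np.float32),cv2.DIST_HUBER,0,.001,.001).ravel();print("edge",np.arctan2(vy,vx),x0,y0)
print(read_state()["tool_pos"])
E
```

```text
otsu 83.0
((567.822265625, -96.39349365234375), (132.16639709472656, 177.25531005859375), 10.953919410705566) long-axis -1.3796144
((561.8809814453125, -67.79299926757812), (23.671676635742188, 72.9797134399414), 10.55566120147705) long-axis -1.3865662
edge -1.3759794 0.6315119 -0.08440517
edge -1.3740441 0.5034258 -0.10991309
edge 0.19804138 0.55160326 -0.013929933
edge 0.18562947 0.5818212 -0.17781892
[0.4897 0.2944 0.1061]
```

Request:
{"api": "carry_out", "payload": {
  "moves": [
    {"jaw": 0.005, "dx": 0, "dy": 0, "dz": 0, "yaw": -0.0919},
    {"jaw": 0.005, "dx": 0, "dy": 0, "dz": 0, "yaw": -0.0919},
    {"jaw": 0.005, "dx": 0, "dy": 0, "dz": 0, "yaw": -0.0919},
    {"jaw": 0.005, "dx": -0.03, "dy": 0.001, "dz": 0, "yaw": 0},
    {"jaw": 0.005, "dx": -0.03, "dy": 0.001, "dz": 0, "yaw": 0},
    {"jaw": 0.005, "dx": -0.03, "dy": 0.001, "dz": 0, "yaw": 0},
    {"jaw": 0.005, "dx": -0.03, "dy": 0.001, "dz": 0, "yaw": 0},
    {"jaw": 0.005, "dx": 0, "dy": 0, "dz": 0, "yaw": 0}
  ]
}}

```text
t: 5.95
tool_pos: [0.5137, 0.1744, 0.1011]
orientation: [-2.002, -2.42, 0.003]
force: [-0.3, 0.0, -1.1]
opening: 0.0132
gripper_force: 50.0
```

Request:
{"api": "carry_out", "payload": {
  "moves": [
    {"jaw": 0.005, "dx": 0, "dy": 0, "dz": 0.02, "yaw": 0},
    {"jaw": 0.005, "dx": 0, "dy": 0, "dz": 0.02, "yaw": 0},
    {"jaw": 0.005, "dx": 0, "dy": 0, "dz": 0.012, "yaw": 0},
    {"jaw": 0.005, "dx": 0, "dy": 0, "dz": 0, "yaw": 0},
    {"jaw": 0.005, "dx": 0, "dy": 0, "dz": 0, "yaw": 0}
  ]
}}

```text
t: 6.58
tool_pos: [0.5146, 0.1767, 0.0512]
orientation: [1.999, 2.423, 0.001]
force: [-0.6, 0.6, -0.5]
opening: 0.0134
gripper_force: 50.0
```

```bash
python3 - <<'E'
from h import *
from scipy.spatial.transform import Rotation as R
s=read_state();print(s["t"],s["tool_pos"],R.from_rotvec(s["orientation"]).as_matrix())
f=np.array([.1896,-.9819,0]);o=np.array([.5688,-.1036,.055])
im={}
for n in("top","scene"):im[n]=read_camera(n)[:,:,::-1].copy();cv2.imwrite(f"pics/{n}1.png",im[n])
for n in im:
    print(n,"expected mouth",proj(n,o-.095*f),"tip",proj(n,o-.12*f),"tube out",proj(n,o))
a=im["top"];p=proj("top",o-.1*f).astype(int);q=proj("scene",o-.1*f).astype(int)
A=cv2.resize(a[p[1]-40:p[1]+40,p[0]-75:p[0]+45],(600,400),interpolation=2)
print(p,q)
B=cv2.resize(im["scene"][q[1]-80:q[1]+80,q[0]-120:q[0]+120],(780,520),interpolation=2)
cv2.imwrite("pics/A.png",cv2.convertScaleAbs(A,alpha=1.5));cv2.imwrite("pics/B.png",B)
E
```

```text
6.575 [0.51464641 0.17671536 0.05121055] [[-1.89815126e-01  9.81819573e-01  7.37168184e-04]
 [ 9.81819846e-01  1.89815001e-01  2.36381837e-04]
 [ 9.21587345e-05  7.68635201e-04 -9.99999700e-01]]
top expected mouth [334.81419482 239.12302387] tip [321.11570444 241.46310096] tube out [386.59840217 230.2768639 ]
scene expected mouth [336.73934247 253.36280802] tip [330.85712042 262.08397837] tube out [357.64098618 222.37336325]
[332 239] [335 255]
```

View pics/B.png

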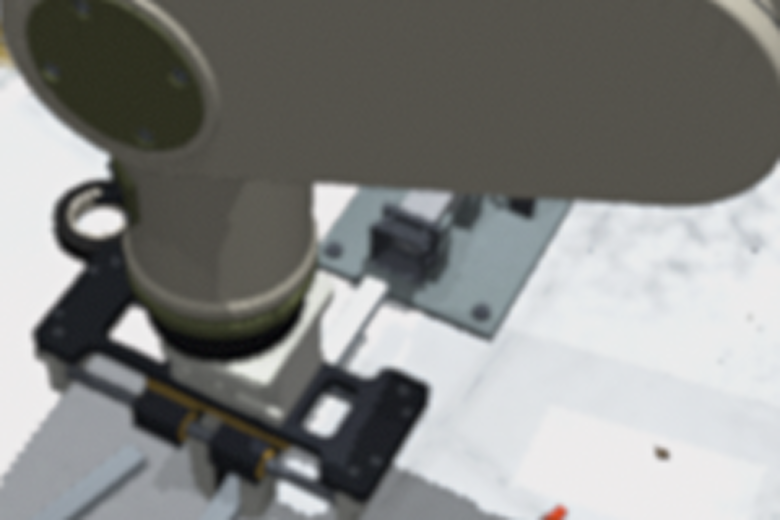

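The scene crop shows the bar ahead of the mouth, with its tip at about (375,285). It may be drooping, so I'll check the top crop.

View pics/A.png

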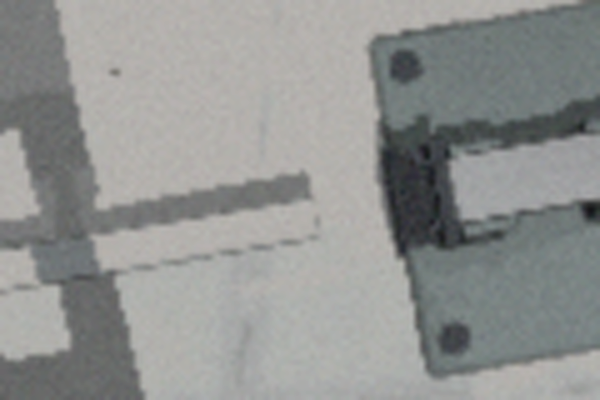

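```bash
python3 - <<'E'
from h import *
f=np.array([.1896,-.9819,0]);o=np.array([.5688,-.1036,0])
l=np.array([.9819,.1896,0])
for d in(.12,.125,.13):
  for z in(.040,.048,.055,.062):
    P=o-d*f+[0,0,z];print(d,z,[((proj("top",P+s*l*.007)-[257,199]+.5)*5).round() for s in(-1,1)],[((proj("scene",P+s*l*.007)-[215,175]+.5)*3.25).round() for s in(-1,1)])
E
```

```text
0.12 0.04 [array([325., 236.]), array([319., 198.])] [array([388., 305.]), array([367., 296.])]
0.12 0.048 [array([326., 235.]), array([319., 197.])] [array([388., 296.]), array([367., 287.])]
0.12 0.055 [array([326., 234.]), array([320., 196.])] [array([389., 289.]), array([368., 280.])]
0.12 0.062 [array([327., 233.]), array([320., 194.])] [array([389., 282.]), array([368., 273.])]
0.125 0.04 [array([312., 239.]), array([305., 201.])] [array([384., 310.]), array([363., 301.])]
0.125 0.048 [array([312., 237.]), array([306., 199.])] [array([384., 302.]), array([364., 293.])]
0.125 0.055 [array([313., 236.]), array([306., 198.])] [array([385., 295.]), array([364., 286.])]
0.125 0.062 [array([313., 235.]), array([307., 197.])] [array([385., 288.]), array([364., 279.])]
0.13 0.04 [array([298., 241.]), array([292., 203.])] [array([380., 316.]), array([359., 307.])]
0.13 0.048 [array([299., 240.]), array([292., 202.])] [array([380., 308.]), array([360., 299.])]
0.13 0.055 [array([299., 239.]), array([292., 200.])] [array([381., 301.]), array([360., 292.])]
0.13 0.062 [array([299., 238.]), array([293., 199.])] [array([381., 293.]), array([360., 284.])]
```

The top crop has the tip corners at (309,198) and (319,237), within 0.5 mm of the feed axis and level. That leaves about 168 mm to the stop. I'll feed now.

Request:
{"api": "carry_out", "payload": {
  "moves": [
    {"jaw": 0.005, "dx": -0.01, "dy": 0.0, "dz": 0, "yaw": 0},
    {"jaw": 0.005, "dx": -0.01, "dy": 0, "dz": 0, "yaw": 0},
    {"jaw": 0.005, "dx": -0.01, "dy": 0, "dz": 0, "yaw": 0},
    {"jaw": 0.005, "dx": -0.008, "dy": 0, "dz": 0, "yaw": 0},
    {"jaw": 0.005, "dx": -0.005, "dy": 0, "dz": 0, "yaw": 0},
    {"jaw": 0.005, "dx": -0.005, "dy": 0, "dz": 0, "yaw": 0},
    {"jaw": 0.005, "dx": -0.005, "dy": 0, "dz": 0, "yaw": 0},
    {"jaw": 0.005, "dx": -0.005, "dy": 0, "dz": 0, "yaw": 0}
  ]
}}

```text
t: 7.68
tool_pos: [0.5253, 0.1192, 0.0506]
orientation: [-2.0, -2.423, 0.0]
force: [-0.6, -0.6, -1.5]
opening: 0.0134
gripper_force: 50.0
```

Request:
{"api": "carry_out", "payload": {
  "moves": [
    {"jaw": 0.005, "dx": -0.008, "dy": 0.0, "dz": 0, "yaw": 0},
    {"jaw": 0.005, "dx": -0.008, "dy": 0, "dz": 0, "yaw": 0},
    {"jaw": 0.005, "dx": -0.008, "dy": 0, "dz": 0, "yaw": 0},
    {"jaw": 0.005, "dx": -0.008, "dy": 0, "dz": 0, "yaw": 0},
    {"jaw": 0.005, "dx": -0.008, "dy": 0, "dz": 0, "yaw": 0},
    {"jaw": 0.005, "dx": -0.008, "dy": 0, "dz": 0, "yaw": 0},
    {"jaw": 0.005, "dx": 0, "dy": 0, "dz": 0, "yaw": 0}
  ]
}}

```text
t: 8.55
tool_pos: [0.5345, 0.0716, 0.0506]
orientation: [2.001, 2.422, -0.0]
force: [0.2, -0.7, -1.7]
opening: 0.0136
gripper_force: 50.0
```

Request:
{"api": "carry_out", "payload": {
  "moves": [
    {"jaw": 0.005, "dx": -0.008, "dy": 0.0, "dz": 0, "yaw": 0},
    {"jaw": 0.005, "dx": -0.008, "dy": 0, "dz": 0, "yaw": 0},
    {"jaw": 0.005, "dx": -0.008, "dy": 0, "dz": 0, "yaw": 0},
    {"jaw": 0.005, "dx": -0.008, "dy": 0, "dz": 0, "yaw": 0},
    {"jaw": 0.005, "dx": -0.008, "dy": 0, "dz": 0, "yaw": 0},
    {"jaw": 0.005, "dx": -0.008, "dy": 0, "dz": 0, "yaw": 0},
    {"jaw": 0.005, "dx": -0.004, "dy": 0, "dz": 0, "yaw": 0},
    {"jaw": 0.005, "dx": 0, "dy": 0, "dz": 0, "yaw": 0}
  ]
}}

```text
t: 9.55
tool_pos: [0.5442, 0.0209, 0.0506]
orientation: [-2.0, -2.422, 0.0]
force: [0.9, -0.7, -0.9]
opening: 0.0138
gripper_force: 50.0
```

Request:
{"api": "carry_out", "payload": {
  "moves": [
    {"jaw": 0.005, "dx": -0.002, "dy": 0.0, "dz": 0, "yaw": 0},
    {"jaw": 0.005, "dx": -0.002, "dy": 0, "dz": 0, "yaw": 0},
    {"jaw": 0.005, "dx": -0.002, "dy": 0, "dz": 0, "yaw": 0},
    {"jaw": 0.005, "dx": 0, "dy": 0, "dz": 0, "yaw": 0}
  ]
}}

```text
t: 10.05
tool_pos: [0.5454, 0.0152, 0.0507]
orientation: [2.0, 2.423, 0.0]
force: [-0.6, 1.0, -1.2]
opening: 0.0134
gripper_force: 50.0
```

Request:
{"api": "carry_out", "payload": {
  "moves": [
    {"jaw": 0.005, "dx": -0.001, "dy": 0.0, "dz": 0, "yaw": 0},
    {"jaw": 0.005, "dx": -0.001, "dy": 0, "dz": 0, "yaw": 0},
    {"jaw": 0.005, "dx": -0.001, "dy": 0, "dz": 0, "yaw": 0},
    {"jaw": 0.005, "dx": 0, "dy": 0, "dz": 0, "yaw": 0}
  ]
}}

```text
t: 10.55
tool_pos: [0.546, 0.0123, 0.0507]
orientation: [2.0, 2.423, 0.0]
force: [-1.1, 1.0, -0.8]
opening: 0.0133
gripper_force: 50.0
```

Request:
{"api": "carry_out", "payload": {
  "moves": [
    {"jaw": 0.005, "dx": -0.001, "dy": 0.0, "dz": 0, "yaw": 0},
    {"jaw": 0.005, "dx": -0.001, "dy": 0, "dz": 0, "yaw": 0},
    {"jaw": 0.005, "dx": 0, "dy": 0, "dz": 0, "yaw": 0}
  ]
}}

```text
t: 10.92
tool_pos: [0.5458, 0.0117, 0.0504]
orientation: [-1.998, -2.421, -0.002]
force: [-1.2, 7.1, -0.6]
opening: 0.0133
gripper_force: 50.0
```

The stop is reached, with 7 N of reaction at the expected place. I'll nudge once more, release and raise.

Request:
{"api": "carry_out", "payload": {
  "moves": [
    {"jaw": 0.005, "dx": -0.001, "dy": 0.0, "dz": 0, "yaw": 0},
    {"jaw": 0.005, "dx": 0, "dy": 0, "dz": 0, "yaw": 0},
    {"jaw": 0.005, "dx": 0, "dy": 0, "dz": 0, "yaw": 0}
  ]
}}

```text
t: 11.3
tool_pos: [0.5457, 0.0116, 0.0502]
orientation: [-1.997, -2.421, -0.002]
force: [-3.0, 10.7, -0.3]
opening: 0.0133
gripper_force: 50.0
```

Request:
{"api": "carry_out", "payload": {
  "moves": [
    {"jaw": 0.03, "dx": 0, "dy": 0.0, "dz": 0, "yaw": 0},
    {"jaw": 0.05, "dx": 0, "dy": 0, "dz": 0, "yaw": 0},
    {"jaw": 0.05, "dx": 0, "dy": 0, "dz": 0, "yaw": 0},
    {"jaw": 0.05, "dx": 0, "dy": 0, "dz": 0, "yaw": 0}
  ]
}}

```text
t: 11.8
tool_pos: [0.5466, 0.0091, 0.0507]
orientation: [2.0, 2.422, 0.0]
force: [0.9, -0.7, 0.1]
opening: 0.0475
gripper_force: 0.0
```

Request:
{"api": "carry_out", "payload": {
  "moves": [
    {"jaw": 0.05, "dx": 0.0, "dy": 0, "dz": -0.03, "yaw": 0},
    {"jaw": 0.05, "dx": 0, "dy": 0, "dz": -0.04, "yaw": 0},
    {"jaw": 0.05, "dx": 0, "dy": 0, "dz": -0.05, "yaw": 0},
    {"jaw": 0.05, "dx": 0, "dy": 0, "dz": -0.05, "yaw": 0},
    {"jaw": 0.05, "dx": 0, "dy": 0, "dz": -0.04, "yaw": 0},
    {"jaw": 0.03, "dx": 0, "dy": 0, "dz": 0, "yaw": 0},
    {"jaw": 0.0, "dx": 0, "dy": 0, "dz": 0, "yaw": 0},
    {"jaw": 0.0, "dx": 0, "dy": 0, "dz": 0, "yaw": 0}
  ]
}}

```text
t: 12.8
tool_pos: [0.5456, 0.0094, 0.2587]
orientation: [-1.998, -2.421, 0.003]
force: [0.4, 0.7, -0.5]
opening: 0.0246
gripper_force: 0.0
```

Request:
{"api": "carry_out", "payload": {
  "moves": [
    {"jaw": 0.0, "dx": 0.0, "dy": -0.0425, "dz": 0, "yaw": 0},
    {"jaw": 0.0, "dx": 0, "dy": -0.0425, "dz": 0, "yaw": 0},
    {"jaw": 0.0, "dx": -0.035, "dy": 0, "dz": 0, "yaw": 0},
    {"jaw": 0.0, "dx": -0.034, "dy": 0, "dz": 0, "yaw": 0},
    {"jaw": 0.0, "dx": -0.034, "dy": 0, "dz": 0, "yaw": 0},
    {"jaw": 0.0, "dx": -0.034, "dy": 0, "dz": 0, "yaw": 0},
    {"jaw": 0.0, "dx": 0, "dy": 0, "dz": 0, "yaw": 0},
    {"jaw": 0.0, "dx": 0, "dy": 0, "dz": 0, "yaw": 0}
  ]
}}

```text
t: 13.8
tool_pos: [0.4885, -0.1407, 0.2596]
orientation: [-1.999, -2.421, 0.0]
force: [-0.0, -0.7, -0.4]
opening: 0.0002
gripper_force: 0.0
```

```bash
python3 - <<'E'
from h import *
s=read_state();f=np.array([.1896,-.9819,0]);l=np.array([.9819,.1896,0]);o=np.array([.5688,-.1036,0])
d=np.array(s["tool_pos"])-o;print(s["t"],d@f,d@l,d[2],s["opening"])
a=read_camera("top")[:,:,::-1];b=read_camera("scene")[:,:,::-1]
A=cv2.convertScaleAbs(cv2.resize(a[180:290,250:440],(780,452),interpolation=2),alpha=1.4)
B=cv2.resize(b[160:330,230:430],(600,510),interpolation=2)
cv2.imwrite("pics/C.png",A[:,:]);cv2.imwrite("pics/D.png",B)
E
```

```text
13.8 0.021210248621162824 -0.08591057370155616 0.25955591121333693 0.0002050445738642229
```

View pics/D.png

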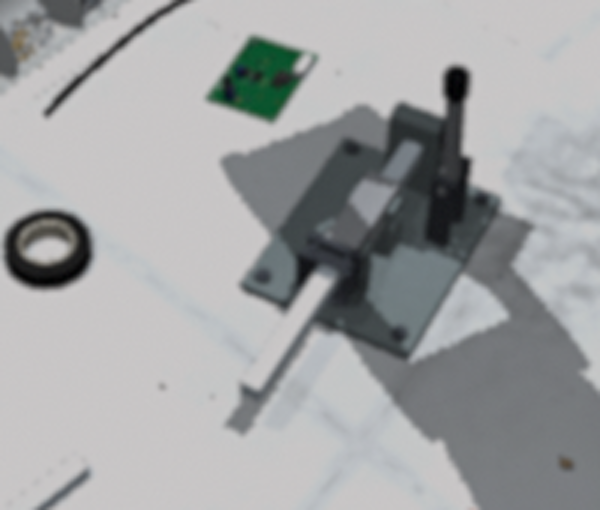

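The bar lies through the tube and across the gap. The lever stands nearly upright with its grip at about (456,85), and the shut fingers are beside it. I'll lower them and push over along the lever's arc.

Request:
{"api": "carry_out", "payload": {
  "moves": [
    {"jaw": 0.0, "dx": 0, "dy": 0, "dz": 0.03, "yaw": 0},
    {"jaw": 0.0, "dx": 0, "dy": 0, "dz": 0.03, "yaw": 0},
    {"jaw": 0.0, "dx": 0, "dy": 0, "dz": 0.03, "yaw": 0},
    {"jaw": 0.0, "dx": 0, "dy": 0, "dz": 0.022, "yaw": 0},
    {"jaw": 0.0, "dx": 0, "dy": 0.01, "dz": 0, "yaw": 0},
    {"jaw": 0.0, "dx": 0, "dy": 0.01, "dz": 0, "yaw": 0},
    {"jaw": 0.0, "dx": 0, "dy": 0.012, "dz": 0, "yaw": 0},
    {"jaw": 0.0, "dx": 0, "dy": 0.012, "dz": 0.002, "yaw": 0}
  ]
}}

```text
t: 14.9
tool_pos: [0.5339, -0.1329, 0.1478]
orientation: [1.998, 2.422, 0.001]
force: [-1.1, -0.3, 1.6]
opening: 0.0005
gripper_force: 0.7
```

Request:
{"api": "carry_out", "payload": {
  "moves": [
    {"jaw": 0.0, "dx": 0, "dy": 0.012, "dz": 0.003, "yaw": 0},
    {"jaw": 0.0, "dx": 0, "dy": 0.011, "dz": 0.005, "yaw": 0},
    {"jaw": 0.0, "dx": 0, "dy": 0.01, "dz": 0.007, "yaw": 0},
    {"jaw": 0.0, "dx": 0, "dy": 0.009, "dz": 0.008, "yaw": 0}
  ]
}}

```text
t: 15.4
tool_pos: [0.5741, -0.1248, 0.123]
orientation: [-2.0, -2.423, -0.0]
force: [-0.3, -1.2, 2.1]
opening: 0.0006
gripper_force: 0.8
```

Request:
{"api": "carry_out", "payload": {
  "moves": [
    {"jaw": 0.0, "dx": 0, "dy": 0.008, "dz": 0.009, "yaw": 0},
    {"jaw": 0.0, "dx": 0, "dy": 0.006, "dz": 0.01, "yaw": 0},
    {"jaw": 0.0, "dx": 0, "dy": 0.004, "dz": 0.008, "yaw": 0},
    {"jaw": 0.0, "dx": 0, "dy": 0.002, "dz": 0.008, "yaw": 0},
    {"jaw": 0.0, "dx": 0, "dy": 0.002, "dz": 0.006, "yaw": 0},
    {"jaw": 0.0, "dx": 0, "dy": 0, "dz": 0, "yaw": 0}
  ]
}}

```text
t: 16.15
tool_pos: [0.5946, -0.1206, 0.0819]
orientation: [-1.999, -2.422, 0.001]
force: [0.5, 0.1, 0.7]
opening: 0.0003
gripper_force: 0.0
```

Request:
{"api": "carry_out", "payload": {
  "moves": [
    {"jaw": 0.0, "dx": 0, "dy": 0, "dz": 0.003, "yaw": 0},
    {"jaw": 0.0, "dx": 0, "dy": 0, "dz": 0.003, "yaw": 0},
    {"jaw": 0.0, "dx": 0, "dy": 0, "dz": 0, "yaw": 0}
  ]
}}

```text
t: 16.52
tool_pos: [0.595, -0.1208, 0.0766]
orientation: [2.0, 2.423, -0.0]
force: [-0.6, -0.2, -0.4]
opening: 0.0002
gripper_force: 0.0
```

Request:
{"api": "carry_out", "payload": {
  "moves": [
    {"jaw": 0.0, "dx": 0, "dy": 0, "dz": 0.0015, "yaw": 0},
    {"jaw": 0.0, "dx": 0, "dy": 0, "dz": 0.001, "yaw": 0},
    {"jaw": 0.0, "dx": 0, "dy": 0, "dz": 0, "yaw": 0}
  ]
}}

```text
t: 16.9
tool_pos: [0.5951, -0.1208, 0.0741]
orientation: [2.0, 2.423, -0.0]
force: [0.7, 0.0, 1.2]
opening: 0.0005
gripper_force: 0.3
```

Request:
{"api": "carry_out", "payload": {
  "moves": [
    {"jaw": 0.0, "dx": 0, "dy": 0, "dz": 0.001, "yaw": 0},
    {"jaw": 0.0, "dx": 0, "dy": 0, "dz": 0.001, "yaw": 0},
    {"jaw": 0.0, "dx": 0, "dy": 0, "dz": 0, "yaw": 0}
  ]
}}

```text
t: 17.27
tool_pos: [0.595, -0.1207, 0.072]
orientation: [-2.0, -2.423, 0.0]
force: [-0.4, 0.3, 1.2]
opening: 0.0
gripper_force: 0.4
```

Request:
{"api": "carry_out", "payload": {
  "moves": [
    {"jaw": 0.0, "dx": 0, "dy": 0, "dz": 0.001, "yaw": 0},
    {"jaw": 0.0, "dx": 0, "dy": 0, "dz": 0.001, "yaw": 0},
    {"jaw": 0.0, "dx": 0, "dy": 0, "dz": 0, "yaw": 0}
  ]
}}

```text
t: 17.65
tool_pos: [0.595, -0.1208, 0.07]
orientation: [-2.0, -2.423, 0.0]
force: [0.8, 0.7, 0.6]
opening: 0.0003
gripper_force: 0.4
```

```bash
python3 - <<'E'
from h import *
s=read_state();print(s["force"],s["tool_pos"])
b=read_camera("scene")[:,:,::-1]
cv2.imwrite("pics/E.png",cv2.resize(b[160:330,230:430],(600,510),interpolation=2))
E
```

```text
[0.82074359 0.6562239  0.55283753] [ 0.59500674 -0.12076216  0.07003262]
```

Request:
{"api": "carry_out", "payload": {
  "moves": [
    {"jaw": 0.0, "dx": 0, "dy": 0, "dz": 0.001, "yaw": 0},
    {"jaw": 0.0, "dx": 0, "dy": 0, "dz": 0.001, "yaw": 0},
    {"jaw": 0.0, "dx": 0, "dy": 0, "dz": 0, "yaw": 0}
  ]
}}

```text
t: 18.08
tool_pos: [0.5951, -0.1208, 0.0687]
orientation: [2.0, 2.423, -0.0]
force: [-2.4, -0.2, 5.9]
opening: 0.0005
gripper_force: 2.7
```

Request:
{"api": "carry_out", "payload": {
  "moves": [
    {"jaw": 0.0, "dx": 0, "dy": 0, "dz": 0.001, "yaw": 0},
    {"jaw": 0.0, "dx": 0, "dy": 0, "dz": 0, "yaw": 0}
  ]
}}

```text
t: 18.32
tool_pos: [0.5952, -0.1208, 0.068]
orientation: [2.0, 2.423, -0.0]
force: [-3.3, 0.1, 8.1]
opening: 0.0005
gripper_force: 3.9
```

Contact is firm at 8 N. I'll back away upward and clear of the jig, then take a last look.

Request:
{"api": "carry_out", "payload": {
  "moves": [
    {"jaw": 0.0, "dx": 0, "dy": 0, "dz": -0.01, "yaw": 0},
    {"jaw": 0.0, "dx": 0, "dy": 0, "dz": -0.04, "yaw": 0},
    {"jaw": 0.0, "dx": 0, "dy": 0, "dz": -0.05, "yaw": 0},
    {"jaw": 0.0, "dx": 0, "dy": 0, "dz": -0.05, "yaw": 0},
    {"jaw": 0.0, "dx": 0, "dy": -0.05, "dz": 0, "yaw": 0},
    {"jaw": 0.0, "dx": 0, "dy": -0.05, "dz": 0, "yaw": 0},
    {"jaw": 0.0, "dx": 0, "dy": -0.03, "dz": 0, "yaw": 0},
    {"jaw": 0.0, "dx": 0, "dy": 0, "dz": 0, "yaw": 0}
  ]
}}

```text
t: 19.32
tool_pos: [0.4662, -0.1458, 0.2176]
orientation: [2.001, 2.421, -0.0]
force: [0.3, -0.3, 0.4]
opening: 0.0007
gripper_force: 0.0
```

```bash
python3 - <<'E'
from h import *
s=read_state();print(s["t"],s["force"],s["tool_pos"])
f=np.array([.1896,-.9819,0]);l=np.array([.9819,.1896,0]);o=np.array([.5688,-.1036,0])
b=read_camera("scene")[:,:,::-1]
cv2.imwrite("pics/F.png",cv2.resize(b[160:330,230:430],(800,680),interpolation=2)[:600])
q=lambda x,y,z:((proj("scene",o+x*f+y*l+[0,0,z])-[230,160]+.5)*4).round()
for n,p in dict(tip=(.022,.054,.067),root=(.022,-.04,.067),bar_tail_top=(-.195,0,.060),stop_top_near=(.045,0,.078),tip_166=(.022,.0535,.058)).items():print(n,q(*p))
E
```

```text
19.325 [ 0.27535059 -0.30533012  0.42620616] [ 0.46616797 -0.14578112  0.21761108]
tip [440. 173.]
root [603. 236.]
bar_tail_top [331. 515.]
stop_top_near [553. 166.]
tip_166 [440. 185.]
```

View pics/F.png

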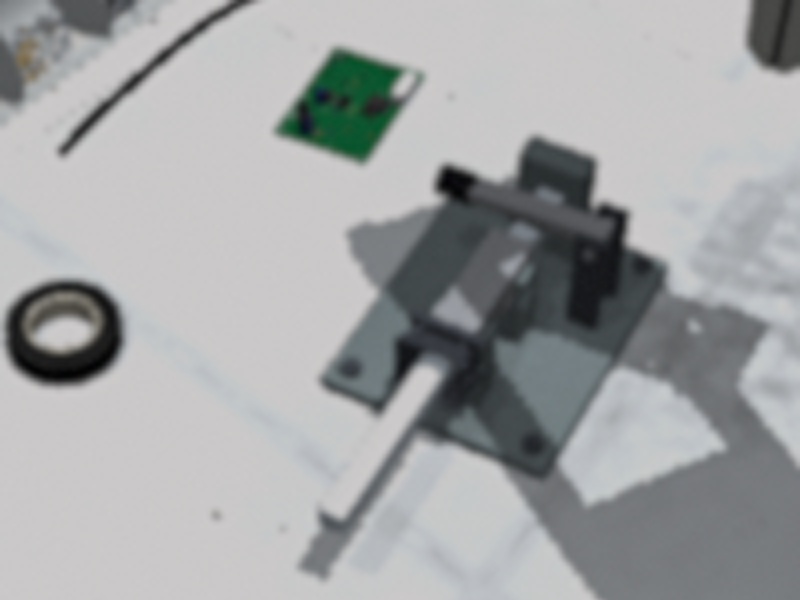

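The lever lies level across the bar, with its tip at about (440,178) against (440,173) predicted. The bar's tail is at (331,515), exactly where a butted bar should be.

```bash
python3 -c "
from plant import *
print(close_job())"
```

```text
the job is handed in; nothing more can be done
None
```

The long bar is through the guide tube and against the stop, the clamp lever lies down on it, the short bar was not touched, and the job is handed in at about 19 s.

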